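Unclamp the angle bracket on the torque check table

TASK

The steel angle bracket is held down in the fixture by the toggle clamp. Swing the clamp arm up by its side handle, past upright so that it falls back and stays open, then lift the bracket out and set it down on its foot inside the empty rectangular wooden tray without dropping it. Leave the clamp open and let go of the bracket.

Things in the scene. Friction and masses are not known exactly. Their poses are not given: they have to be found in the camera images.
- clamp_arm (a joint): Angle (rad) of the toggle clamp's steel arm (16 mm wide, 12 mm thick). 0 = shut: level over the bracket, centre line 60 mm above the table; about 1.57 = upright; 2.2 = open stop. No spring or latch: the 0.2 kg arm falls shut from below upright; past upright it falls back to the stop and stays. Under 3 N at the handle moves it.
- clamp_grip (a point): Grip point on the arm's side handle, a level round bar 12 mm thick along this point's x axis; its free end is 26 mm to -x, the arm's side 32 mm to +x. Shut, it is 60 mm above the table, over a base plate 12 mm thick, and its axes are the fixture's (z up); the hinge axis, along x, lies 155 mm to +y at the same height: the handle swings up and over to +y on that arc. Axes turn with the arm.
- bracket: The clamped steel angle bracket, 0.4 kg; the small loose one is not wanted. Foot 60 x 60 x 8 mm; upright leg on its +x edge, 8 mm thick, 60 mm long in y, middle at x = +26 mm, top 60 mm above the underside. Origin: centre of the underside, z up. It starts on the 12 mm base plate among pins 10 mm high (3 mm play), axes as the fixture's, hinge 80 mm to +y; once freed it lifts straight out.
- tray: Empty rectangular wooden tray, fixed to the table, 170 (x) x 150 (y) mm outside, 20 mm high, walls 6 mm, floor 6 mm thick. Origin: centre of its underside, z up.
Things that resemble listed ones, but are neither listed nor needed, are in the scene too. Leave any blue look-alike of the bracket alone.

How it is judged:
By the outcome, as a careful person would: the job done as asked, in the order asked, and still so for the second after the job is handed in, with the robot touching nothing.
It also fails if it takes over 51 s, if anything falls off the work surface, if the arm or the gripper's body presses on something with over 40 N, if the wrist force passes 120 N, or if a joint passes its speed limit or range.

ROBOT

A 6-joint arm with a two-finger parallel gripper is mounted at the origin on the work surface. World frame = base frame: x ahead of the robot, y to its left, z up, the work surface at z = 0. Lengths are in m, angles in rad, forces in N, time in s.
With the tool pointing down it reaches from about 0.35 to 0.85 m from the base axis. Payload 8.1 kg.
Tool frame: the origin (TCP) lies at the very end of the fingers, on their centre line; the grasp point (between the pads) lies robot.grip_point_offset behind it (robot.grip_point_offset is the distance from the TCP to the grasp point, in m); z points along the fingers, y is the line along which they close (so a half turn about z gives the same grasp; the last joint's range is limited). The gripper opens to 93 mm and grips with 3 to 60 N. Pads are 15 mm wide; open, the fingers measure 128 mm over their backs; the gripper's body (75 mm by 188 mm) begins 65 mm behind the grasp point.
Start: joints at [-0.085, 0.13, 1.488, -0, 1.523, -0.085], TCP at [0.6, 0, 0.219] pointing down, gripper open.
Joint ranges: [-2.96, 2.96], [-0.89, 2.26], [0.02, 2.5], [-1.34, 4.48], [0, 2.73], [-2.66, 2.66]. Speed limits (rad/s): [2.39, 2.39, 2.79, 3.14, 3.14, 3.14].

INTERFACE

Orientations are given as a rotation vector (axis times angle).
In Python, from plant import robot, eyes gives the robot as it stands. The module is installed in compiled form; this text tells all that it offers.
- The arm moves only by the tool apply_moves, never from a script. Its argument "steps" is one flat list of numbers, 7 for each row, row after row: the shift along the tool's x, y, z in units of 30 mm (1.0 is 30 mm), then the turn, a rotation vector about the tool's x, y, z in units of 6 degrees (1.0 is 6 degrees), then the opening in per cent of the stroke, from 0 (shut) to 100 (fully open). In form: [dx, dy, dz, ax, ay, az, fingers, dx, dy, dz, ax, ay, az, fingers, ...]. A call has 1 to 12 rows; each row shifts and turns the commanded pose from where the row before left it, along the tool's axes as they then stand; what a row does not reach is not made up. A row lasts 1/12 s, in which the tool goes at most 41.7 mm and 7.16 degrees, less where a joint would pass 70% of its speed; a pose out of reach is approached as far as the arm can. A call is refused whole if a number of a shift passes 1 or a number of a turn 1, either way. A call with a gripper value outside its range is refused whole. The fingers move at their own pace and stop on an object; "grip_force" is the grip in N (left out, the last holds). Time passes only in rows, so rows that do not move let the fingers close. It gives the time, the measured TCP pose, the force, the opening and the grip force at its end, in the units of the state.
- robot.read_state(): the state, without advancing time (a new reading comes with each control period).
- eyes.read_camera(name): name is "scene" or "side" or "wrist"; returns the picture (400x640x3 uint8, red, green, blue); there is no depth.
- eyes.calibration(name): a dict with "K" (3x3 intrinsics, pixels), "k1" (the pictures are not rectified: a ray, as slopes to the right and down, at radius r is drawn at 1 + k1 r^2 times it, then the intrinsics apply), "R" (3x3) and "t" (3): a world point X has camera coordinates R X + t. Camera axes: x right, y down, z forward; pixel columns grow to the right and rows downward; lengths in m; the calibration is good to about 2 mm. A picture is of the moment at which its call begins: read the wrist's pose just before it. calibration takes no time and is no camera call; for the wrist camera it gives the pose at the moment of the call.
- robot.close_job(): hands the job in; it is judged then, once.
Trained networks look in the newest picture that a camera, given by its name, has taken for a name from the list of things; names that differ only in an ending like _2 or _b are one class to them, and where a whole thing is asked for, a point or a joint stands for the part that bears it (a point fixed in the world has none). Each returns a list of dicts, best first, with "conf" (0 to 1); they miss things now and then, are a little off and sometimes report something else, mostly with a low value. They report only what shows in the picture. A call takes as long as a camera call. They do not tell look-alikes from the thing itself.
- eyes.search_frame(camera, thing): "rect" ([left, top, width, height] in pixels, round what is visible of it).
- eyes.place_of(camera, thing): "xy" ([column, row] in pixels: a listed point, or the origin of a listed thing).
The state is a dict: "t": time; "q": joint angles; "dq": joint speeds; "joint_torque": joint torques, N m; "tool_pos": TCP position; "orientation": TCP orientation; "force": force on the tool from outside, world axes, zero at the start; "wrist_torque": the same for the moment, N m; "opening": finger opening in m; "gripper_force": force on a finger pad.
Only numpy, scipy, OpenCV 4.12 (cv2) and the standard library are available. Lean on these libraries where they do the work, as an engineer would, in place of code of your own. Each camera call takes 0.05 s, during which the arm holds its last target. There are 200 camera calls.

## Working session

There is one attempt and no reset: what is moved stays moved. The work goes in short steps, Python scripts to look and compute and a tool call to move; the robot and the scene stay as the last step left them, time stands still between calls to the robot, and variables do not carry over. Pictures are saved under pics/ and viewed, at most 13 in all, crops included, and the job is handed in when it is done.

Besides the shell and the picture viewer there is one more tool, called after ">>>" as name(argument=value, ...) on one line, values as JSON. apply_moves: Moves the arm, as the interface text tells. Its arguments: {"type":"object","properties":{"steps":{"type":"array"},"grip_force":{"type":"number"}},"required":["steps"]}

```bash
mkdir -p pics; cat > h.py <<'E'
import numpy as np, cv2
from scipy.spatial.transform import Rotation as Rn
from plant import robot, eyes
def save(cam,name):
    im=eyes.read_camera(cam); cv2.imwrite('pics/'+name+'.png',im[:,:,::-1]); return im
def ray(c,px):
    K=np.array(c['K']);R=np.array(c['R']);t=np.array(c['t'])
    p=cv2.undistortPoints(np.array([[px]],float),K,np.array([c['k1'],0,0,0,0.]))[0,0]
    return -R.T@t, R.T@np.array([p[0],p[1],1])
def atz(c,px,z):
    o,d=ray(c,px); return o+d*(z-o[2])/d[2]
def proj(c,X):
    return cv2.projectPoints(np.array(X,float).reshape(-1,1,3),cv2.Rodrigues(np.array(c['R'],float))[0],np.array(c['t'],float),np.array(c['K'],float),np.array([c['k1'],0,0,0,0.]))[0][:,0]
E
python3 - <<'E'
from h import *
ims=[]
zs={'clamp_arm':.06,'clamp_grip':.06,'bracket':.012,'tray':0}
print(robot.grip_point_offset, robot.read_state())
for cam in ['scene','side','wrist']:
    c=eyes.calibration(cam)
    save(cam,cam+'0')
    for n in zs:
        for f in ((eyes.search_frame,eyes.place_of) if n!='clamp_arm' else (eyes.search_frame,)):
            for r in f(cam,n)[:4]:
                print(cam,n,round(r['conf'],2),np.round(r.get('rect',r.get('xy')),0), np.round(atz(c,r['xy'],zs[n]),3) if 'xy' in r else '')
E
```

```text
0.0188 {'t': 0.0, 'q': array([-8.54275416e-02,  1.31189588e-01,  1.48928491e+00, -8.00889110e-06,
        1.52301705e+00, -8.53943871e-02]), 'dq': array([-1.93476945e-03,  4.03883288e-04, -1.42958507e-03, -6.37806204e-06,
        1.61734463e-03, -1.25090824e-03]), 'joint_torque': array([-1.61290725e-03, -5.59853125e+01, -4.91755986e+01,  7.67333270e-02,
        3.59135563e-02, -2.97389461e-04]), 'tool_pos': array([5.99415305e-01, 5.28577322e-05, 2.17567400e-01]), 'orientation': array([-2.22045409e+00, -2.22038134e+00,  1.93025226e-03]), 'force': array([-0.40085423,  0.58284717,  0.040699  ]), 'wrist_torque': array([ 0.01069809,  0.02093002, -0.03096937]), 'gripper_force': 0.0, 'opening': 0.09280502429225404}
scene clamp_arm 0.6 [371. 195.  76.  36.] 
scene clamp_grip 0.73 [372. 198.  78.  36.] 
scene clamp_grip 0.28 [206. 153.  89.  67.] 
scene clamp_grip 0.6 [375. 206.] [0.558 0.122 0.06 ]
scene bracket 0.78 [381. 164.  33.  29.] 
scene bracket 0.59 [328. 274.  38.  38.] 
scene bracket 0.58 [391. 230.  30.  24.] 
scene bracket 0.93 [396. 177.] [0.411 0.13  0.012]
scene bracket 0.92 
[... 478 characters left out ...]
 0.012]
side bracket 0.76 [379. 269.] [0.412 0.137 0.012]
side bracket 0.74 [291. 270.] [0.577 0.202 0.012]
side tray 0.75 [307. 158.  82.  44.] 
side tray 0.66 [279. 226.  46.  62.] 
side tray 0.95 [345. 183.] [ 0.579 -0.183  0.   ]
wrist clamp_arm 0.62 [256.   4.  72.  85.] 
wrist clamp_grip 0.85 [260.   0.  67.  88.] 
wrist clamp_grip 0.9 [284.  79.] [0.56  0.121 0.06 ]
wrist bracket 0.93 [273.   1.  61.  42.] 
wrist bracket 0.65 [120.  32.  81.  80.] 
wrist bracket 0.74 [443.  79.] [0.748 0.129 0.012]
wrist bracket 0.61 [302.   6.] [0.577 0.206 0.012]
wrist bracket 0.6 [168.  81.] [0.412 0.126 0.012]
wrist tray 0.7 [254. 257. 115. 100.] 
wrist tray 0.78 [309. 306.] [ 0.581 -0.196  0.   ]
```

View pics/scene0.png

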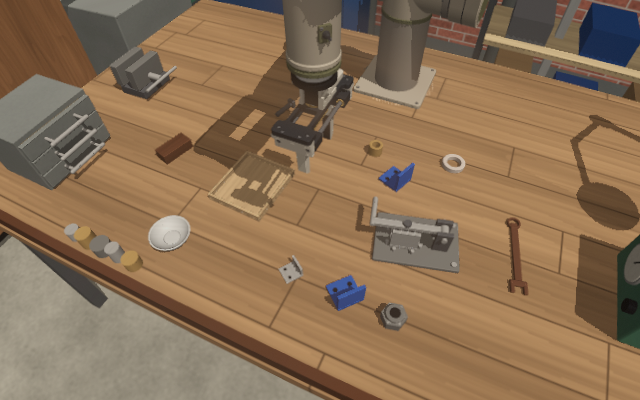

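View pics/side0.png

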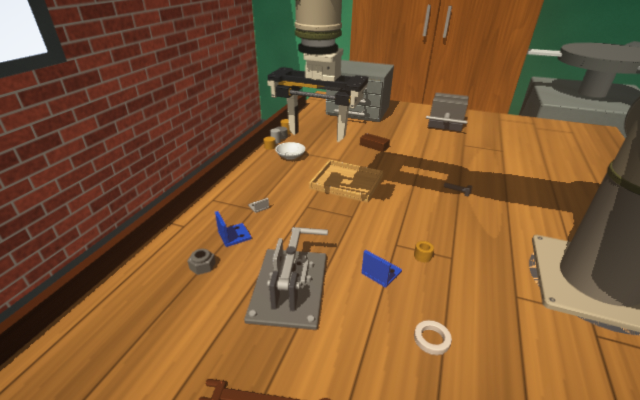

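Candidates for the bracket in the scene picture are the blue brackets at (396,177) and (345,293), the small loose steel one at (290,270), and the steel one under the clamp at (405,237). By the description it is (405,237). The tray is at (253,188). I'll go closer for a check crop.

>>> apply_moves(steps=[1,0,-0.5,0,0,0,100,1,0,-0.5,0,0,0,100,0.7,-0.5,-0.5,0,0,0,100,0,0,0,0,0,0,100,0,0,0,0,0,0,100])

```text
t: 1.62
tool_pos: [0.5854, 0.0822, 0.2651]
orientation: [2.218, 2.223, 0.003]
force: [-0.4, -1.1, 0.0]
opening: 0.0929
gripper_force: 0.0
```

```bash
python3 - <<'E'
from h import *
s=robot.read_state(); c=eyes.calibration('wrist')
print(s['tool_pos'],s['orientation'], ray(c,[320,200]))
im=save('wrist','w1')
zs={'clamp_grip':.06,'bracket':.012,'tray':0}
for n in zs:
    for r in eyes.place_of('wrist',n)[:4]: print(n,round(r['conf'],2),np.round(r['xy']),np.round(atz(c,r['xy'],zs[n]),4))
E
```

```text
[0.58538027 0.08215068 0.2651186 ] [2.21755257 2.22264384 0.00300715] (array([0.58450257, 0.15418656, 0.43182714]), array([-1.47502862e-06, -2.49076181e-01, -9.68536355e-01]))
clamp_grip 0.96 [299. 154.] [0.5571 0.1197 0.06  ]
bracket 0.9 [203. 144.] [0.4149 0.1295 0.012 ]
bracket 0.67 [314.  88.] [0.5759 0.205  0.012 ]
bracket 0.62 [433. 144.] [0.7486 0.131  0.012 ]
tray 0.64 [320. 328.] [ 0.5857 -0.1916  0.    ]
```

View pics/w1.png

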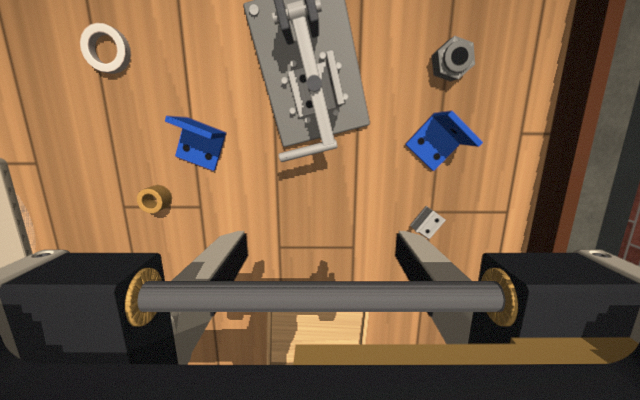

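The steel bracket under the clamp is at (314,88) and has no blue on it. The handle bar runs from (283,157) to (330,145), its grip is at (299,154), and the plate's near corners are (287,147) and (369,122). The blue look-alikes are at (203,144) and (433,144), and the small loose bracket is at (428,222).

```bash
python3 - <<'E'
from h import *
c=eyes.calibration('wrist')
P=[atz(c,p,.012)[:2] for p in ([287,147],[369,122],[245,10])]
a=P[1]-P[0];b=P[2]-P[0]
print(P,np.degrees(np.arctan2(a[1],a[0])),np.degrees(np.arctan2(b[1],b[0]))-90)
H=[atz(c,p,.06)[:2] for p in ([280,157],[334,146])]; a=H[1]-H[0]; print(H,np.degrees(np.arctan2(a[1],a[0])))
g=np.array([.557,.12]);bk=np.array([.576,.205])
for th in (14,15,16,17):
    r=np.radians(th);R=np.array([[np.cos(r),-np.sin(r)],[np.sin(r),np.cos(r)]])
    print(th,R.T@(bk-g))
im=cv2.imread('pics/w1.png')[0:200,220:400]; cv2.imwrite('pics/w1c.png',cv2.resize(im,None,fx=3,fy=3,interpolation=cv2.INTER_CUBIC))
E
```

```text
[array([0.53518019, 0.12357633]), array([0.65187401, 0.15836715]), array([0.48618073, 0.29744481])] 16.601296135388033 15.738849528456896
[array([0.53150146, 0.1141941 ]), array([0.60084333, 0.1281556 ])] 11.383896852438514
14 [0.03899898 0.07787862]
15 [0.04035221 0.07718613]
16 [0.04169315 0.07647013]
17 [0.04302139 0.07573084]
```

View pics/w1c.png

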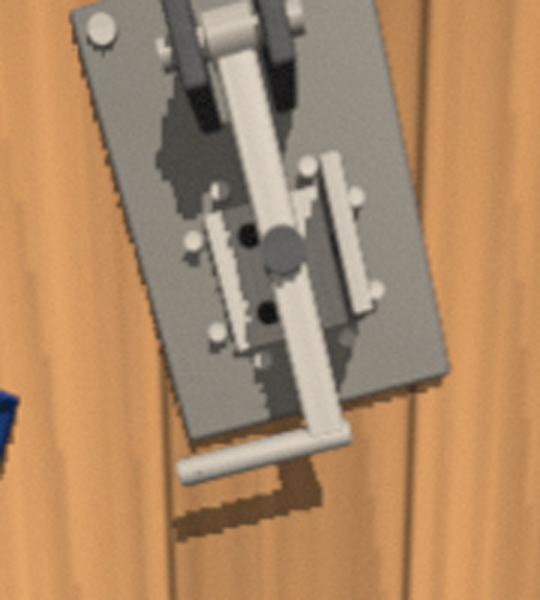

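The crop confirms the choice: a grey bracket under the arm, with its leg on the fixture's +x side and the fixture turned about +16°. Next I go above the handle.

>>> apply_moves(steps=[0.63,-0.47,0,0,0,0,60,0.63,-0.47,0,0,0,0,60,0,0,0,0,0,1,60,0,0,0,0,0,1,60,0,0,0,0,0,1,60,0,0,0,0,0,1,60,0,0,0,0,0,1,60,0,0,0,0,0,1,60,0,0,0,0,0,1,60,0,0,0,0,0,1,60,0,0,0,0,0,1,60,0,0,0,0,0,1,60])

```text
t: 2.82
tool_pos: [0.5567, 0.1177, 0.2626]
orientation: [-3.037, -0.803, 0.003]
force: [-0.2, 0.3, -0.1]
opening: 0.0559
gripper_force: 0.0
```

>>> apply_moves(steps=[0,0,0.5,0,0,1,60,0,0,0.5,0,0,1,60,0,0,0.5,0,0,0.33,60,0,0,1,0,0,0,60,0,0,0.5,0,0,0,60,0,0,0,0,0,0,60,0,0,0,0,0,0,60,0,0,0,0,0,0,60])

```text
t: 3.48
tool_pos: [0.5574, 0.1184, 0.1746]
orientation: [3.111, 0.437, 0.001]
force: [0.7, -0.8, -0.2]
opening: 0.0562
gripper_force: 0.0
```

```bash
cat >> h.py <<'E'
def to_tool(target):
    s=robot.read_state(); R=Rn.from_rotvec(s['orientation']).as_matrix()
    print('q',np.round(s['q'],2),'pos',np.round(s['tool_pos'],4),'x',np.round(R[:,0],3),'y',np.round(R[:,1],3),'z',np.round(R[:,2],3),'F',np.round(s['force'],1))
    print('units to target', np.round(R.T@(np.array(target)-s['tool_pos'])/.03,2))
E
python3 - <<'E'
from h import *
to_tool([.557,.12,.041])
c=eyes.calibration('wrist'); save('wrist','w2')
for n,z in (('clamp_grip',.06),('bracket',.012)):
    for r in eyes.place_of('wrist',n)[:3]: print(n,round(r['conf'],2),np.round(r['xy']),np.round(atz(c,r['xy'],z),4))
E
```

```text
q [ 0.12  0.07  1.63 -0.    1.44  1.41] pos [0.5574 0.1184 0.1746] x [0.961 0.275 0.001] y [ 0.275 -0.961  0.   ] z [ 0.001  0.    -1.   ] F [ 0.7 -0.8 -0.2]
units to target [-0.   -0.06  4.45]
clamp_grip 0.87 [318. 200.] [0.5561 0.1214 0.06  ]
bracket 0.93 [282. 293.] [0.4099 0.1294 0.012 ]
bracket 0.77 [358.  10.] [0.7467 0.1346 0.012 ]
bracket 0.61 [253. 152.] [0.5773 0.2053 0.012 ]
```

View pics/w2.png

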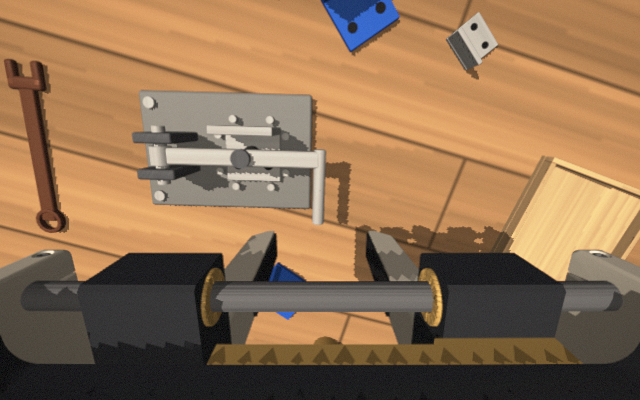

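The handle bar, at (318,150–222), lies midway between the fingers at (275) and (368) and is aligned with the tool x axis. Descend and close.

>>> apply_moves(steps=[0,-0.07,1,0,0,0,60,0,0,1,0,0,0,60,0,0,1,0,0,0,60,0,0,1,0,0,0,60,0,0,0.45,0,0,0,60,0,0,0,0,0,0,60,0,0,0,0,0,0,60])

```text
t: 4.22
tool_pos: [0.5564, 0.1209, 0.0408]
orientation: [3.111, 0.438, -0.0]
force: [-0.1, 0.1, 1.6]
opening: 0.0558
gripper_force: 0.0
```

>>> apply_moves(steps=[0,0,0,0,0,0,0,0,0,0,0,0,0,0,0,0,0,0,0,0,0,0,0,0,0,0,0,0,0,0,0,0,0,0,0,0,0,0,0,0,0,0], grip_force=12)

```text
t: 4.72
tool_pos: [0.5565, 0.1209, 0.0406]
orientation: [-3.111, -0.438, -0.001]
force: [0.5, -0.5, -0.2]
opening: 0.0206
gripper_force: 0.0
```

```bash
python3 - <<'E'
from h import *
to_tool([.557,.12,.041])
# arc about hinge in tool y (=-fixture y), z (down) units
a=np.radians(np.arange(0,126,7)); p=np.c_[-(1-np.cos(a)), -np.sin(a)]*155/30
print(np.round(np.diff(p,axis=0),2).tolist())
E
```

```text
q [0.12 0.21 1.74 0.   1.19 1.42] pos [0.5565 0.1209 0.0406] x [0.961 0.276 0.001] y [ 0.276 -0.961  0.   ] z [ 0.001  0.    -1.   ] F [ 0.5 -0.5 -0.2]
units to target [ 0.01  0.03 -0.01]
[[-0.04, -0.63], [-0.11, -0.62], [-0.19, -0.6], [-0.26, -0.57], [-0.33, -0.54], [-0.39, -0.49], [-0.45, -0.44], [-0.5, -0.38], [-0.54, -0.32], [-0.58, -0.25], [-0.6, -0.18], [-0.62, -0.1], [-0.63, -0.03], [-0.63, 0.05], [-0.62, 0.13], [-0.6, 0.2], [-0.57, 0.27]]
```

>>> apply_moves(steps=[0,0,0,0,0,0,0,0,0,0,0,0,0,0,0,0,0,0,0,0,0,0,0,0,0,0,0,0])

```text
t: 5.05
tool_pos: [0.5562, 0.1211, 0.0402]
orientation: [-3.111, -0.438, 0.0]
force: [-0.9, 2.0, 1.6]
opening: 0.0118
gripper_force: 12.0
```

>>> apply_moves(steps=[0,-0.04,-0.63,0,0,0,0,0,-0.11,-0.62,0,0,0,0,0,-0.19,-0.6,0,0,0,0,0,0,0,0,0,0,0,0,0,0,0,0,0,0])

```text
t: 5.47
tool_pos: [0.5534, 0.1305, 0.0963]
orientation: [3.11, 0.438, 0.0]
force: [-0.5, -1.5, 0.3]
opening: 0.0115
gripper_force: 12.0
```

Held on the 12 mm bar and moving freely along the arc, so I continue.

>>> apply_moves(steps=[0,-0.26,-0.57,0,0,0,0,0,-0.33,-0.54,0,0,0,0,0,-0.39,-0.49,0,0,0,0,0,-0.45,-0.44,0,0,0,0,0,-0.5,-0.38,0,0,0,0,0,-0.54,-0.32,0,0,0,0,0,0,0,0,0,0,0,0,0,0,0,0,0,0])

```text
t: 6.13
tool_pos: [0.5347, 0.2017, 0.1805]
orientation: [3.109, 0.438, 0.008]
force: [-0.1, -7.0, 12.0]
opening: 0.0116
gripper_force: 12.0
```

>>> apply_moves(steps=[0,-0.58,-0.25,0,0,0,0,0,-0.6,-0.18,0,0,0,0,0,-0.62,-0.1,0,0,0,0,0,-0.63,-0.03,0,0,0,0,0,-0.63,0.05,0,0,0,0,0,-0.62,0.13,0,0,0,0,0,0,0,0,0,0,0,0,0,0,0,0,0,0])

```text
t: 6.8
tool_pos: [0.5036, 0.31, 0.1903]
orientation: [-3.109, -0.44, -0.006]
force: [1.1, 2.8, 4.7]
opening: 0.0117
gripper_force: 12.1
```

>>> apply_moves(steps=[0,-0.6,0.2,0,0,0,0,0,-0.57,0.27,0,0,0,0,0,0,0,0,0,0,0,0,0,0,0,0,0,0,0,0,0,0,0,0,0])

```text
t: 7.22
tool_pos: [0.4938, 0.343, 0.1758]
orientation: [-3.109, -0.439, -0.004]
force: [3.5, 3.5, 3.4]
opening: 0.0116
gripper_force: 12.0
```

```bash
python3 - <<'E'
from h import *
g=np.array([.5562,.1211]);ey=np.array([-.276,.961])
p=g+ey*.155*(1-np.cos(np.radians(119)))
to_tool([*p,.0402+.155*np.sin(np.radians(119))])
save('wrist','w3')
E
```

```text
q [0.52 0.15 1.54 0.   1.44 1.81] pos [0.4938 0.343  0.1758] x [0.961 0.277 0.003] y [ 0.277 -0.961 -0.001] z [ 0.003  0.002 -1.   ] F [3.5 3.5 3.4]
units to target [-0.04  0.01  0.  ]
```

About 119°, well past upright. Open, let it settle on the stop, and rise.

>>> apply_moves(steps=[0,0,0,0,0,0,60,0,0,0,0,0,0,60,0,0,0,0,0,0,60,0,0,0,0,0,0,60,0,0,0,0,0,0,60,0,0,0,0,0,0,60,0,0,-0.5,0,0,0,60,0,0,-1,0,0,0,60,0,0,-1,0,0,0,60,0,0,-0.5,0,0,0,60])

```text
t: 8.1
tool_pos: [0.4937, 0.3421, 0.2692]
orientation: [-3.11, -0.438, -0.006]
force: [0.5, 0.8, 2.1]
opening: 0.0557
gripper_force: 0.0
```

```bash
python3 - <<'E'
from h import *
bk=np.array([.577,.2053])
ex=np.array([.961,.276]);ey=np.array([-.276,.961])
to_tool([*(bk+.026*ex),.24])
save('side','s1')
c=eyes.calibration('side')
for r in eyes.place_of('side','clamp_grip'): print(r)
h=np.array([.5562,.1211])+.155*ey
a=2.2; X=[*(h-.155*np.cos(a)*ey),.06+.155*np.sin(a)]; print('open grip pred',X,proj(c,X))
E
```

```text
q [ 0.52  0.11  1.42 -0.    1.61  1.81] pos [0.4937 0.3421 0.2692] x [0.961 0.276 0.004] y [ 0.276 -0.961 -0.001] z [ 0.004  0.002 -1.   ] F [0.5 0.8 2.1]
units to target [2.27 5.15 0.98]
{'xy': [296.8, 274.3], 'conf': 0.72}
open grip pred [np.float64(0.4882439222038163), np.float64(0.35771518392077), np.float64(0.18531694259203646)] [[302.0775671  270.04352689]]
```

View pics/s1.png

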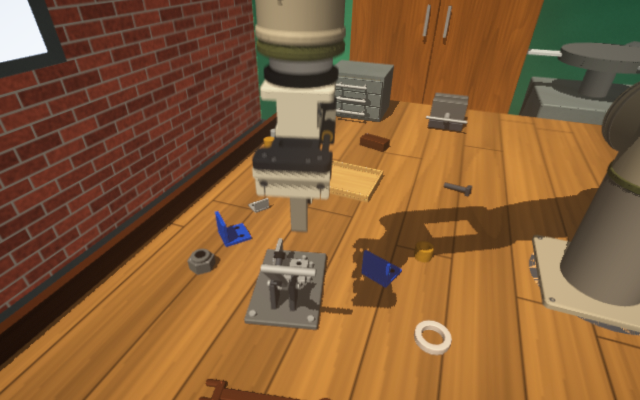

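The clamp arm rests open on its stop, with the handle at about (288,270) and leaning back. The fingers hold nothing. Next I go above the bracket's leg, turning −90°.

>>> apply_moves(steps=[0.38,0.86,0,0,0,0,60,0.38,0.86,0,0,0,0,60,0.38,0.86,0,0,0,0,60,0.38,0.86,0,0,0,0,60,0.38,0.86,0,0,0,0,60,0.37,0.85,0,0,0,0,60,0,0,0,0,0,-1,60,0,0,0,0,0,-1,60,0,0,0,0,0,-1,60,0,0,0,0,0,-1,60,0,0,0,0,0,-1,60,0,0,0,0,0,-1,60])

```text
t: 9.2
tool_pos: [0.6003, 0.2117, 0.263]
orientation: [-2.82, -1.384, 0.004]
force: [0.8, -0.6, 0.5]
opening: 0.0562
gripper_force: 0.0
```

>>> apply_moves(steps=[0,0,0,0,0,-1,60,0,0,0,0,0,-1,60,0,0,0,0,0,-1,60,0,0,0,0,0,-1,60,0,0,0,0,0,-1,60,0,0,0,0,0,-1,60,0,0,0,0,0,-1,60,0,0,0,0,0,-1,60,0,0,0,0,0,-1,60,0,0,1,0,0,0,60,0,0,0.5,0,0,0,60,0,0,0,0,0,0,60])

```text
t: 10.2
tool_pos: [0.5979, 0.2111, 0.2136]
orientation: [-1.887, -2.505, 0.012]
force: [-0.4, -1.5, -1.0]
opening: 0.0559
gripper_force: 0.0
```

```bash
python3 - <<'E'
from h import *
ex=np.array([.961,.276])
to_tool([*(np.array([.577,.2053])+.026*ex),.04])
c=eyes.calibration('wrist'); save('wrist','w4')
for r in eyes.place_of('wrist','bracket')[:3]: print(round(r['conf'],2),np.round(r['xy']),np.round(atz(c,r['xy'],.012),4))
E
```

```text
q [ 0.26  0.23  1.38 -0.    1.54 -0.02] pos [0.5979 0.2111 0.2136] x [-0.276  0.961  0.   ] y [ 0.961  0.276 -0.009] z [-0.009 -0.002 -1.   ] F [-0.4 -1.5 -1. ]
units to target [0.01 0.2  5.78]
0.83 [305. 184.] [0.5765 0.2047 0.012 ]
0.6 [409. 262.] [0.7468 0.1363 0.012 ]
0.58 [179. 197.] [0.4187 0.1395 0.012 ]
```

View pics/w4.png

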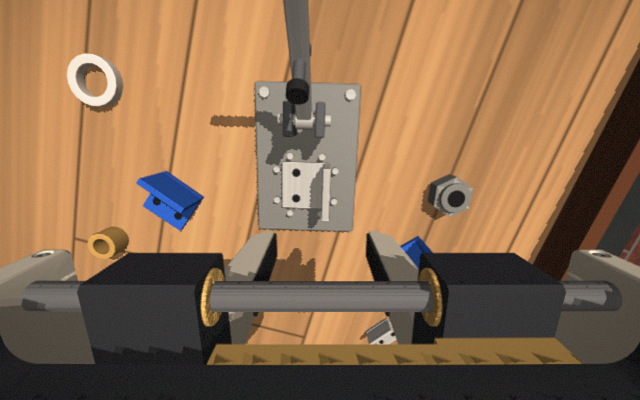

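The bracket is free. Its foot is at (303,184) and the top of its leg runs from (326,168) to (326,221). The clamp arm is leaning back at (297,40). Now to measure the leg top.

```bash
python3 - <<'E'
from h import *
c=eyes.calibration('wrist')
ex=np.array([.961,.276])
a,b=atz(c,[326,168],.072),atz(c,[326,221],.072); print(a,b,np.linalg.norm(b-a),np.degrees(np.arctan2(*(a-b)[[1,0]])))
print('leg from image',(a+b)/2,'from origin',np.array([.5768,.205])+.026*ex)
to_tool([*((a+b)/2)[:2],.04])
im=cv2.imread('pics/w4.png')[150:240,260:380]; cv2.imwrite('pics/w4c.png',cv2.resize(im,None,fx=5,fy=5,interpolation=cv2.INTER_CUBIC))
E
```

```text
[0.5969017  0.23994781 0.072     ] [0.61422744 0.18092715 0.072     ] 0.06151113432428353 106.35979400950043
leg from image [0.60556457 0.21043748 0.072     ] from origin [0.601786 0.212176]
q [ 0.26  0.23  1.38 -0.    1.54 -0.02] pos [0.5999 0.2116 0.2183] x [-0.276  0.961  0.   ] y [ 0.961  0.276 -0.004] z [-0.003 -0.001 -1.   ] F [0.  0.5 0.3]
units to target [-0.09  0.19  5.94]
```

View pics/w4c.png

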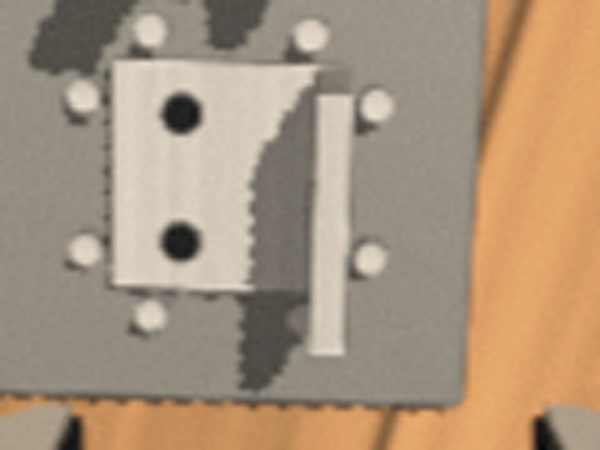

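>>> apply_moves(steps=[-0.05,0.09,1,0,0,0,60,0,0,1,0,0,0,60,0,0,1,0,0,0,60,0,0,1,0,0,0,60,0,0,1,0,0,0,60,0,0,0.6,0,0,0,60,0,0,0.4,0,0,0,60,0,0,0,0,0,0,60,0,0,0,0,0,0,60])

```text
t: 11.05
tool_pos: [0.6045, 0.2115, 0.0411]
orientation: [1.89, 2.509, 0.001]
force: [-0.7, -0.1, 1.3]
opening: 0.0556
gripper_force: 0.0
```

>>> apply_moves(steps=[0,0,0,0,0,0,0,0,0,0,0,0,0,0,0,0,0,0,0,0,0,0,0,0,0,0,0,0,0,0,0,0,0,0,0,0,0,0,0,0,0,0,0,0,0,0,0,0,0,0,0,0,0,0,0,0,0,0,0,0,0,0,0,0,0,0,0,0,0,0], grip_force=45)

```text
t: 11.88
tool_pos: [0.6036, 0.2112, 0.0401]
orientation: [-1.89, -2.509, 0.001]
force: [-1.8, -0.8, 1.9]
opening: 0.0078
gripper_force: 45.0
```

```bash
python3 - <<'E'
from h import *
to_tool([.603,.211,.036]); s=robot.read_state(); print(s['opening'],s['gripper_force'],s['wrist_torque'])
E
```

```text
q [ 0.26  0.38  1.53 -0.    1.23 -0.02] pos [0.6036 0.2112 0.0401] x [-0.276  0.961  0.   ] y [ 0.961  0.276 -0.001] z [-0.001 -0.    -1.   ] F [-1.8 -0.8  1.9]
units to target [-0.   -0.02  0.14]
0.007760602419672876 44.99479830265045 [-0.12093171  0.48089855 -0.00968696]
```

8 mm between the pads, so the leg is gripped. Lift straight up.

>>> apply_moves(steps=[0,0,-0.2,0,0,0,0,0,0,-0.4,0,0,0,0,0,0,-0.4,0,0,0,0,0,0,-0.6,0,0,0,0,0,0,-0.8,0,0,0,0,0,0,-0.8,0,0,0,0,0,0,-0.8,0,0,0,0,0,0,-0.5,0,0,0,0,0,0,0,0,0,0,0,0,0,0,0,0,0,0])

```text
t: 12.72
tool_pos: [0.605, 0.2116, 0.1772]
orientation: [1.889, 2.507, 0.005]
force: [-0.1, -0.0, -4.4]
opening: 0.0078
gripper_force: 45.0
```

```bash
python3 - <<'E'
from h import *
s=robot.read_state(); print(s['opening'],s['gripper_force'],s['force'])
# tray estimates
for cam in ('scene','side'):
    c=eyes.calibration(cam); save(cam,cam+'5')
    for r in eyes.place_of(cam,'tray')[:1]: print(cam,r['conf'],r['xy'],atz(c,r['xy'],0))
c=eyes.calibration('scene')
for p in ([253,152],[294,175],[258,217],[209,190]): print(p,np.round(atz(c,p,.02),3))
to_tool([.582,-.19,.2])
im=cv2.imread('pics/scene5.png')[120:270,180:440]; cv2.imwrite('pics/scene5c.png',cv2.resize(im,None,fx=3,fy=3,interpolation=cv2.INTER_CUBIC))
E
```

```text
0.00778332524490304 44.99379515647888 [-0.10511513 -0.04555182 -4.37320593]
scene 0.87 [254.4, 185.9] [ 5.77778627e-01 -1.91079604e-01 -1.11022302e-16]
side 0.89 [345.7, 180.1] [ 0.5814035  -0.19855065  0.        ]
[253, 152] [ 0.49  -0.244  0.02 ]
[294, 175] [ 0.518 -0.106  0.02 ]
[258, 217] [ 0.67  -0.123  0.02 ]
[209, 190] [ 0.649 -0.277  0.02 ]
q [ 0.26  0.26  1.42 -0.    1.46 -0.02] pos [0.6028 0.211  0.173 ] x [-0.276  0.961  0.   ] y [ 0.961  0.276 -0.003] z [-0.003 -0.001 -1.   ] F [ 0.8 -0.7 -4.4]
units to target [-12.66  -4.36  -0.89]
```

View pics/scene5c.png

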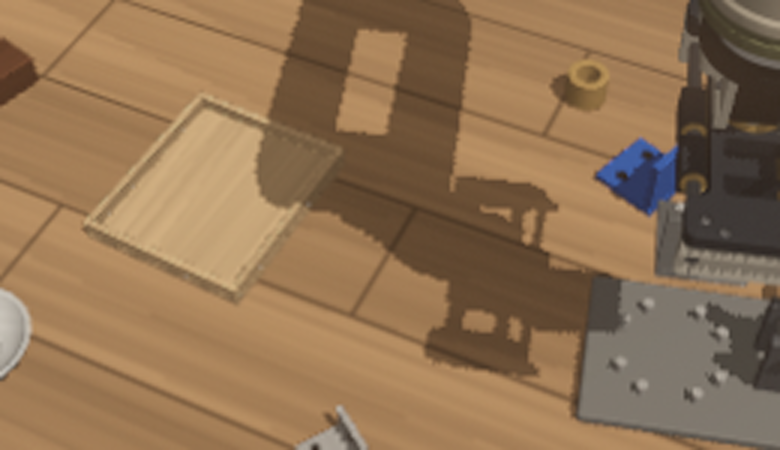

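The bracket is out of the fixture (4.4 N carried) and the pins on the plate are empty. The tray's corners in the crop are (203,95), (340,152), (238,298) and (85,230), which puts its centre at about (0.582, −0.191) and its yaw at about −9°. Carry it over.

>>> apply_moves(steps=[-0.5,-0.14,0,0,0,0,0,-0.95,-0.26,0,0,0,0,0,-0.95,-0.26,0,0,0,0,0,-0.95,-0.26,0,0,0,0,0,-0.95,-0.26,0,0,0,0,0,-0.95,-0.26,0,0,0,0,0,-0.95,-0.26,0,0,0,0,0,-0.95,-0.26,0,0,0,0,0,-0.95,-0.26,0,0,0,0,0,-0.95,-0.26,0,0,0,0,0,-0.95,-0.26,0,0,0,0,0,-0.95,-0.26,0,0,0,0,0])

```text
t: 13.92
tool_pos: [0.6069, -0.1312, 0.1739]
orientation: [-1.89, -2.508, 0.001]
force: [0.9, -0.0, -4.2]
opening: 0.0078
gripper_force: 45.0
```

>>> apply_moves(steps=[-0.95,-0.26,0,0,0,0,0,-0.95,-0.26,0,0,0,0,0,-0.2,-0.06,0,0,0,0.5,0,0,0,0,0,0,0.9,0,0,0,0,0,0,0.9,0,0,0,0,0,0,0.9,0,0,0,0,0,0,0.9,0,0,0,0,0,0,0.1,0,0,0,0,0,0,0,0,0,0,0,0,0,0,0])

```text
t: 14.75
tool_pos: [0.6083, -0.1948, 0.1744]
orientation: [-2.388, -2.039, 0.001]
force: [-0.5, -0.2, -3.9]
opening: 0.0077
gripper_force: 45.0
```

```bash
python3 - <<'E'
from h import *
to_tool([.608,-.195,.036]); s=robot.read_state(); print(s['opening'],s['gripper_force'],s['force'])
c=eyes.calibration('wrist'); save('wrist','w6')
for n,z in (('tray',0),('bracket',.14)):
  for r in eyes.place_of('wrist',n)[:2]: print(n,r['conf'],r['xy'],atz(c,r['xy'],z))
E
```

```text
q [-0.39  0.26  1.43 -0.    1.46 -0.23] pos [ 0.6083 -0.1948  0.1744] x [0.157 0.988 0.   ] y [ 0.988 -0.157 -0.001] z [-0.001  0.    -1.   ] F [-0.5 -0.2 -3.9]
units to target [-0.01 -0.    4.61]
0.007650482602348469 44.9939489364624 [-0.54568306 -0.23574084 -3.93860653]
tray 0.95 [298.9, 189.2] [ 0.58072999 -0.19253964  0.        ]
bracket 0.59 [285.4, 227.8] [ 0.58140539 -0.1918042   0.14      ]
```

View pics/w6.png

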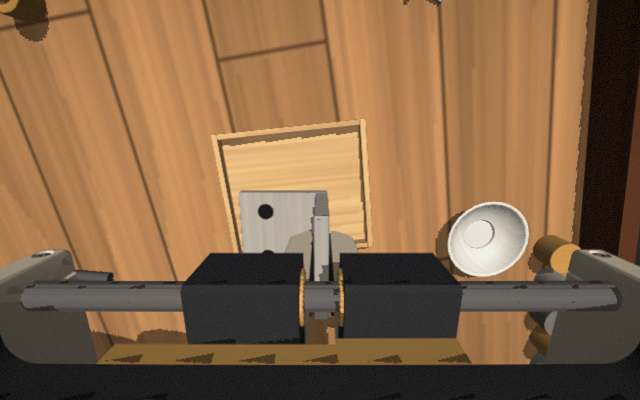

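The bracket sits level in the grip over the tray's centre. The tray is at (299,189) and agrees with the estimate. Lower it, slowing at the end.

>>> apply_moves(steps=[0,0,0.7,0,0,0,0,0,0,0.9,0,0,0,0,0,0,0.9,0,0,0,0,0,0,0.9,0,0,0,0,0,0,0.5,0,0,0,0,0,0,0.3,0,0,0,0,0,0,0.15,0,0,0,0,0,0,0,0,0,0,0,0,0,0,0,0,0,0,0,0,0,0,0,0,0])

```text
t: 15.73
tool_pos: [0.6101, -0.1952, 0.0466]
orientation: [2.39, 2.035, 0.002]
force: [-0.3, -0.7, -3.8]
opening: 0.0079
gripper_force: 45.0
```

>>> apply_moves(steps=[0,0,0.07,0,0,0,0,0,0,0.07,0,0,0,0,0,0,0.07,0,0,0,0,0,0,0,0,0,0,0,0,0,0,0,0,0,0])

```text
t: 16.15
tool_pos: [0.6085, -0.1945, 0.0381]
orientation: [-2.392, -2.036, 0.0]
force: [0.4, -0.3, -4.0]
opening: 0.0076
gripper_force: 45.0
```

>>> apply_moves(steps=[0,0,0.05,0,0,0,0,0,0,0.05,0,0,0,0,0,0,0,0,0,0,0,0,0,0,0,0,0,0])

```text
t: 16.48
tool_pos: [0.6086, -0.1945, 0.0351]
orientation: [-2.392, -2.036, 0.0]
force: [-0.2, 1.1, -3.4]
opening: 0.0079
gripper_force: 45.0
```

>>> apply_moves(steps=[0,0,0.04,0,0,0,0,0,0,0,0,0,0,0,0,0,0,0,0,0,0])

```text
t: 16.73
tool_pos: [0.6087, -0.1946, 0.0341]
orientation: [2.392, 2.037, -0.0]
force: [-0.3, -0.0, -5.1]
opening: 0.0075
gripper_force: 45.0
```

>>> apply_moves(steps=[0,0,0.03,0,0,0,0,0,0,0,0,0,0,0,0,0,0,0,0,0,0])

```text
t: 16.98
tool_pos: [0.6089, -0.1947, 0.0341]
orientation: [2.392, 2.036, 0.0]
force: [-3.5, 1.2, 5.2]
opening: 0.0075
gripper_force: 45.0
```

Contact: the force has turned from −4 to +5 N at the expected height. Release and rise.

>>> apply_moves(steps=[0,0,0,0,0,0,40,0,0,0,0,0,0,40,0,0,0,0,0,0,40,0,0,0,0,0,0,40,0,0,0,0,0,0,40,0,0,0,0,0,0,40])

```text
t: 17.48
tool_pos: [0.6087, -0.1946, 0.0331]
orientation: [2.392, 2.037, -0.0]
force: [-0.9, 0.1, 0.4]
opening: 0.0365
gripper_force: 0.0
```

>>> apply_moves(steps=[0,0,-0.4,0,0,0,40,0,0,-0.7,0,0,0,40,0,0,-1,0,0,0,40,0,0,-1,0,0,0,40,0,0,-1,0,0,0,40,0,0,-1,0,0,0,40,0,0,-1,0,0,0,40,0,0,0,0,0,0,40,0,0,0,0,0,0,40])

```text
t: 18.23
tool_pos: [0.6104, -0.1953, 0.2205]
orientation: [2.388, 2.033, 0.005]
force: [-0.2, -0.4, 0.4]
opening: 0.037
gripper_force: 0.0
```

```bash
python3 - <<'E'
from h import *
print(robot.read_state()['tool_pos'])
a=save('wrist','w7'); b=save('scene','s7')
cv2.imwrite('pics/both.png',np.vstack([a[:300,100:500],b[130:280,180:580]])[:,:,::-1])
E
```

```text
[ 0.6103597  -0.19529915  0.2204757 ]
```

View pics/both.png

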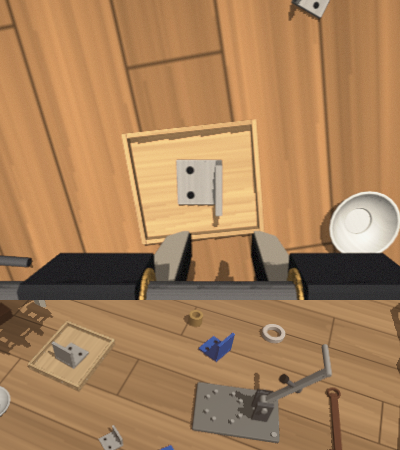

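The bracket stands on its foot inside the tray, at (200,180) in the upper view. The clamp is leaning open in the lower view, and the gripper is clear.

```bash
python3 -c "
from plant import robot
print(robot.close_job())"
```

```text
the job is handed in; nothing more can be done
None
```

The job is handed in: the clamp is open on its stop, the steel bracket stands on its foot in the wooden tray, and the gripper has let go and is clear, at about 18 s of the 51 s allowed.

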